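Snap the pivot clip onto the swing-arm pin

TASK

Take the forked pusher by its upright grip and with it push the split clip along the bracket's ledge onto the pin until it snaps fully home in the pin's groove. Then stand the forked pusher back on the desk and let go. Do not touch the clip with the gripper, and leave the plain-bladed pusher where it is.

Things in the scene. Friction and masses are not known exactly. Their poses are not given: they have to be found in the camera images.
- fork_pusher: Hand pusher on the desk, 140 g: flat dark steel blade 60 mm wide, 8 thick, its front forked (two 14 mm tines, slot 32 wide, 25 deep); upright black grip on it, 36 (x) by 24 (y), 8 to 85 mm up: grip across the 24, about 55 up. Origin: blade's underside, under the grip's middle; x forward to the tines (tips x=+62, rear edge -23), z up. In one of two places.
- plain_pusher: Hand pusher with the same upright black grip and size, but its dark steel blade ends in one straight edge (no slot) at x=+62 mm. Origin and axes as for the forked pusher. Not needed: leave it alone.
- clip: Bright steel split spring clip, 65 g, 56 mm wide, flat and free on the bracket's ledge 42-50 mm short of the pin. Origin: bore centre, underside; x out of its open mouth to the pin, z up. Back's rear face x=-20, 15 high; tail 10 wide, 4 high, on to x=-36, goes between the tines. Prongs to x=+18. Snaps on at about 5-10 N; home (origin on the pin's axis) it stops hard.
- pivot_bracket: Fixed grey bracket; its flat dark steel ledge, 72 mm wide, x=-88 to +26, has its top 30 mm above the desk. On it an upright bright steel pin: groove 22 dia from 30 to 41 mm above the desk, over it a head 28 dia up to 55. Origin: on the pin's axis at desk height; x = direction in which the clip is pushed onto the pin, z up.

How it is judged:
On the way, in this order (a step that is already met when the one before it is completed fails the run):
1. the forked pusher, held in the gripper, bears on the clip before it is home (contact force between fork_pusher and clip above 0.1 N and contact force between the fingers and fork_pusher above 0.5 N and horizontal distance between clip and pivot_bracket above 0.009 m), for 0.05 s.
2. the clip has snapped home on the pin (horizontal distance between clip and pivot_bracket below 0.005 m and z of clip in the frame of pivot_bracket between 0.025 and 0.036 m), for 0.2 s.
At the end, for the whole second after the job is handed in: The clip is in the pin's groove, its bore within 5 mm of the pin's axis, lying flat (within 11 degrees) and at the groove's height (within 6 mm); the forked pusher stands upright (within 8 degrees) with its underside on the desk (within 8 mm); both at rest (all of step 2 and angle between clip's own z axis and vertical below 0.2 rad and height (world z) of fork_pusher between -0.008 and 0.008 m and angle between fork_pusher's own z axis and vertical below 0.15 rad and linear speed of each of fork_pusher, clip below 0.03 m/s); the robot touches nothing.
It fails at once if the gripper or the arm touches the clip (contact force between any of the fingers, the arm and clip above 0.5 N).
It fails at once if the plain-bladed pusher is moved by more than 30 mm (distance of plain_pusher from where it was at the start of the episode above 0.03 m).
It also fails if it takes over 48 s, if anything falls off the work surface, if the arm or the gripper's body presses on something with over 40 N, if the wrist force passes 120 N, or if a joint passes its speed limit or range.

ROBOT

A 7-joint arm with a two-finger parallel gripper is mounted at the origin on a cart in front of the work surface, level with it; the furniture and walls round the work are solid. World frame = base frame: x ahead of the robot, y to its left, z up, the work surface at z = 0. Lengths are in m, angles in rad, forces in N, time in s.
With the tool pointing down it reaches from about 0.4 to 0.85 m from the base axis. Payload 10.4 kg.
Tool frame: the origin (TCP) lies midway between the tips of the shut fingers; the grasp point (between the pads) lies 19 mm behind it; z points along the fingers, y is the line along which they close (so a half turn about z gives the same grasp; the last joint's range is limited). The gripper opens to 87 mm and grips with 3 to 60 N. Pads are 19 mm wide; open, the fingers measure 117 mm over their backs; the gripper's body (75 mm by 190 mm) begins 51 mm behind the grasp point.
Start: joints at [1.09, 0.332, -0.065, 1.46, 0.022, 1.35, -0.088], TCP at [0.276, -0.561, 0.223] pointing down, gripper open.
Joint ranges: [-2.6, 2.6], [-0.5, 2.12], [-1.47, 1.34], [0.16, 2.42], [-1.27, 4.41], [0.06, 2.06], [-2.6, 2.6]. Speed limits (rad/s): [2.22, 2.22, 2.79, 2.79, 3.14, 3.14, 3.14].

INTERFACE

Orientations are given as a rotation vector (axis times angle).
In Python, from rig import bot, cams gives the robot as it stands.
- The arm moves only by the shell command python3 -m pendant 'ROWS' [OPENING] [FORCE]. ROWS is JSON, one flat list of numbers, 6 for each row, row after row: the shift along the world's x, y, z as a fraction of full scale, then the turn, a rotation vector about the world's x, y, z as a fraction of full scale. In form: [tx, ty, tz, ax, ay, az, tx, ty, tz, ax, ay, az, ...]. A call has 1 to 5 rows; each row shifts and turns the commanded pose from where the row before left it; what a row does not reach is not made up. Full scale, the value 1, is 100 mm for a shift and 180 degrees for a turn. A row lasts 1/10 s, in which the tool goes at most 50 mm and 8.59 degrees, less where a joint would pass 70% of its speed; a pose out of reach is approached as far as the arm can. A call with a number of a shift or a turn outside -1 to 1 is refused whole. A call with a gripper value outside its range is refused whole. OPENING is the opening, from 0 (shut) to 1 (fully open), set as the call begins (- or left out, the last holds). The fingers move at their own pace and stop on an object; FORCE is the grip in N (left out, the last holds). Time passes only in rows, so rows that do not move let the fingers close. It gives the time, the measured TCP pose, the force, the opening and the grip force at its end, in the units of the state.
- bot.get_state(): the state, without advancing time (a new reading comes with each control period).
- cams.snapshot(name): name is "side" or "top"; returns (picture, depth): 400x640x3 uint8, red, green, blue; 400x640 float32, m along the optical axis (not along the pixel's ray), 0 where there is no reading.
- cams.camera_info(name): a dict with "fovy" (degrees; the focal length in pixels is half the picture's height over the tangent of half this angle, whatever the lens; pixels are square), "cx", "cy" (the principal point, pixels), "pose" (4x4, takes a point from camera to world coordinates). Camera axes: x right, y down, z forward; pixel columns grow to the right and rows downward; lengths in m; the calibration is good to about 2 mm. A picture is of the moment at which its call begins. camera_info takes no time and is no camera call.
- bot.sign_off(): hands the job in; it is judged then, once.
The state is a dict: "time_s": time; "q": joint angles; "qd": joint speeds; "joint_efforts": joint torques, N m; "ee_pos": TCP position; "ee_rot": TCP orientation; "contact_force": force on the tool from outside, world axes, zero at the start; "wrist_torque": the same for the moment, N m; "gripper_width": finger opening in m; "grasp_force": force on a finger pad.
Only numpy, scipy, OpenCV 4.12 (cv2) and the standard library are available. Lean on these libraries where they do the work, as an engineer would, in place of code of your own. Each camera call takes 0.05 s, during which the arm holds its last target. There are 200 camera calls.

## Working session

There is one attempt and no reset: what is moved stays moved. The work goes in short steps, Python scripts to look and compute and a shell command to move; the robot and the scene stay as the last step left them, time stands still between calls to the robot, and variables do not carry over. Pictures are saved under pics/ and viewed, at most 10 in all, crops included, and the job is handed in when it is done.

```bash
mkdir -p pics
cat > h.py <<'E'
import numpy as np,cv2
from rig import bot,cams
def shot(n,tag):
    p,d=cams.snapshot(n); cv2.imwrite(f'pics/{tag}.png',p[:,:,::-1]); np.save(f'pics/{tag}.npy',d); return p,d
def world(n,d,u,v,z=None):
    i=cams.camera_info(n); f=200/np.tan(np.radians(i['fovy'])/2); T=np.array(i['pose'])
    r=np.array([(u-i['cx'])/f,(v-i['cy'])/f,1.])
    if z is None: return T[:3,:3]@(r*d[int(round(v)),int(round(u))])+T[:3,3]
    w=T[:3,:3]@r; return T[:3,3]+w*(z-T[2,3])/w[2]
E
python3 - <<'E'
from h import *
for n in('top','side'):
    shot(n,n+'0'); i=cams.camera_info(n); print(i['fovy'],i['cx'],i['cy'],np.round(i['pose'],3).tolist())
s=bot.get_state();print(s['time_s'],s['ee_pos'],s['ee_rot'],s['gripper_width'])
E
```

```text
54.05918017177943 322.0406527127964 195.2721273384163 [[-0.029, -0.987, 0.16, 0.404], [-0.999, 0.024, -0.033, -0.26], [0.028, -0.16, -0.987, 0.874], [0.0, 0.0, 0.0, 1.0]]
50.4358548984681 324.34992048611605 195.359392164278 [[-0.951, -0.116, 0.285, 0.281], [-0.308, 0.418, -0.855, 0.44], [-0.02, -0.901, -0.434, 0.421], [0.0, 0.0, 0.0, 1.0]]
0.1 [ 0.2760692  -0.56035707  0.22184887] [-3.05851591e+00 -7.12551505e-01  5.50531504e-04] 0.08739247884446706
```

View pics/top0.png

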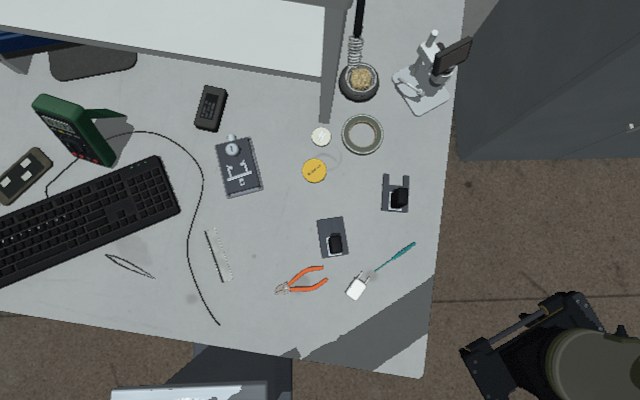

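View pics/side0.png

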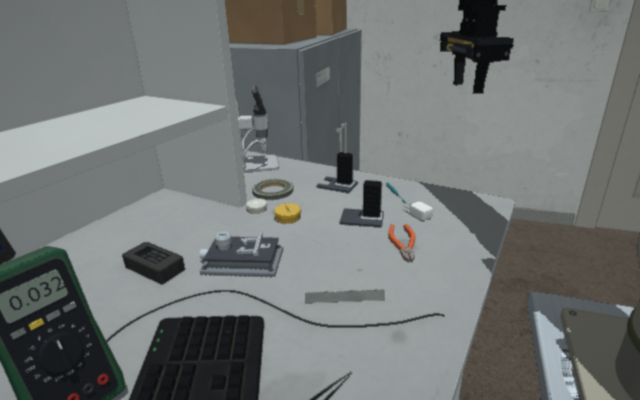

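The top view shows the forked pusher at about (397,193), the plain one at (333,238), and the bracket at (238,165) with its pin near (231,147) and the clip near (238,176). I'll enlarge those areas.

Run:
```python
from h import *
p=cv2.imread('pics/top0.png')
a=cv2.resize(p[125:205,205:275],None,fx=7,fy=7,interpolation=cv2.INTER_CUBIC)
b=cv2.resize(p[165:225,370:420],None,fx=7,fy=7,interpolation=cv2.INTER_CUBIC)
c=np.zeros((560,490+350,3),np.uint8);c[:,:490]=a;c[:420,490:]=b
cv2.imwrite('pics/crop0.png',c[:,:800])
```

```text
(no output)
```

View pics/crop0.png

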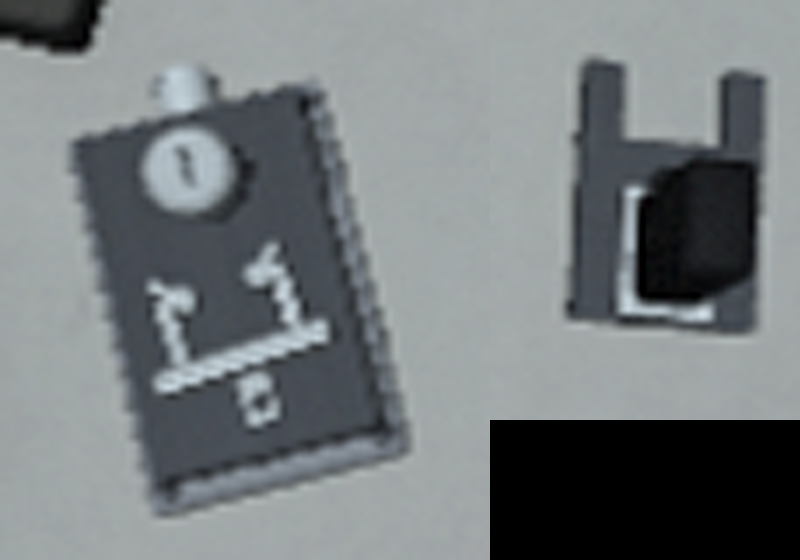

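The crop shows the ledge corners at (78,140), (300,92), (385,440) and (155,495), and the pin head at (185,168). The clip back runs from (155,385) to (328,330). The fork's tine tips are around (585,60) and (765,76), with rear corners at (570,318) and (755,332).

Run:
```python
from h import *
d=np.load('pics/top0.npy')
def A(x,y,z): return world('top',None,205+x/7-.43,125+y/7-.43,z)[:2]
def B(x,y,z): return world('top',None,370+(x-490)/7-.43,165+y/7-.43,z)[:2]
fl,fr,rr,rl=[A(x,y,.03) for x,y in((78,140),(300,92),(385,440),(155,495))]
print('ledge w,l',np.linalg.norm(fl-fr),np.linalg.norm(rl-rr),np.linalg.norm(fl-rl),np.linalg.norm(fr-rr))
ax=(fl+fr-rl-rr);ax/=np.linalg.norm(ax);yw=np.degrees(np.arctan2(ax[1],ax[0]))
lat=fl+rl-fr-rr; print('yaw',yw,np.degrees(np.arctan2(lat[1],lat[0]))-90)
c=(fl+fr+rl+rr)/4; print('pin from ledge',c+.031*ax,'pin head',A(187,168,.055))
b1,b2=A(155,385,.045),A(328,330,.045);print('clip back',b1,b2,np.linalg.norm(b1-b2),'mid',(b1+b2)/2,'yaw',np.degrees(np.arctan2(*(b1-b2)[::-1]))-90,'tail',A(265,425,.034))
t=[B(x,y,.008) for x,y in((583,60),(765,76),(757,332),(568,318))]
print('fork w',np.linalg.norm(t[0]-t[1]),np.linalg.norm(t[2]-t[3]),np.linalg.norm(t[0]-t[3]),np.linalg.norm(t[1]-t[2]))
f=(t[0]+t[1]-t[2]-t[3]);f/=np.linalg.norm(f);l=t[0]+t[3]-t[1]-t[2]
print('fork yaw',np.degrees(np.arctan2(f[1],f[0])),np.degrees(np.arctan2(l[1],l[0]))-90,'origin',sum(t)/4-.0195*f)
# depth check
for u,v in((205+185/7,125+168/7),(205+220/7,125+230/7),(385.5,195),(333+2,238)): print(world('top',d,u,v))
# grip top by depth
T=np.array(cams.camera_info('top')['pose'])
for (u0,u1,v0,v1) in((375,415,170,220),(315,350,215,260)):
    P=np.array([world('top',d,u,v) for v in range(v0,v1) for u in range(u0,u1) if d[v,u]>0]);g=P[abs(P[:,2]-.085)<.006]
    print('griptop',len(g),(g.min(0)+g.max(0))/2, g.mean(0),np.ptp(g,0)*1)
```

```text
ledge w,l 0.07121334041392957 0.07266196558713707 0.1170562426398632 0.11608019997394442
yaw 12.841895842381756 12.040601952142936
pin from ledge [ 0.64063919 -0.09707585] pin head [ 0.64292498 -0.09545681]
clip back [ 0.57738592 -0.0842751 ] [ 0.5934379  -0.13696675] 0.05508245023288466 mid [ 0.58541191 -0.11062092] yaw 16.94282368980886 tail [ 0.56626259 -0.11591366]
fork w 0.05945461773148762 0.0607556422534686 0.08457604667345857 0.08383111518403343
fork yaw -5.898738754351329 -6.051602627982291 origin [ 0.52732807 -0.45158656]
[ 0.64192779 -0.09579811  0.05512982]
[ 0.62868309 -0.10196614  0.03055748]
[ 0.54074741 -0.43065869  0.01301703]
[ 0.44441248 -0.30973829  0.085748  ]
griptop 194 [ 0.52678151 -0.45202893  0.08396591] [ 0.52673485 -0.45183431  0.08394598] [0.03415133 0.02452654 0.00950607]Traceback (most recent call last):
  File "<stdin>", line 20, in <module>
  File "h.py", line 6, in world
    i=cams.camera_info(n); f=200/np.tan(np.radians(i['fovy'])/2); T=np.array(i['pose'])
ValueError: time passes only in moves, steps and waits
```

```bash
python3 -m pendant '[0.4,0.18,0,0,0,-0.036,0.4,0.18,0,0,0,-0.036,0.4,0.18,0,0,0,-0.036,0.4,0.18,0,0,0,-0.036,0.4,0.18,0,0,0,-0.035]' 1 60; python3 -m pendant '[0.3,0.1,0,0,0,0,0.21,0.09,0,0,0,0,0,0,0,0,0,0,0,0,0,0,0,0]'
```

```text
time_s: 0.6
ee_pos: [0.4775, -0.4697, 0.2221]
ee_rot: [-3.137, 0.172, 0.001]
contact_force: [0.3, 0.1, 1.2]
gripper_width: 0.0874
grasp_force: 0.0
time_s: 1.0
ee_pos: [0.5271, -0.4515, 0.2219]
ee_rot: [-3.137, 0.163, 0.002]
contact_force: [0.3, -0.2, 1.1]
gripper_width: 0.0868
grasp_force: 0.0
```

```bash
python3 -m pendant '[0,0,-0.45,0,0,0,0,0,-0.45,0,0,0,0,0,-0.45,0,0,0,0,0,-0.35,0,0,0,0,0,-0.2,0,0,0]'; python3 -m pendant '[0,0,0,0,0,0,0,0,0,0,0,0,0,0,0,0,0,0,0,0,0,0,0,0,0,0,0,0,0,0]' 0 60;  python3 -m pendant '[0,0,0,0,0,0,0,0,0,0,0,0,0,0,0,0,0,0]'
```

```text
time_s: 1.5
ee_pos: [0.5239, -0.452, 0.029]
ee_rot: [-3.135, 0.167, 0.007]
contact_force: [0.3, -0.1, 0.8]
gripper_width: 0.0871
grasp_force: 0.0
time_s: 2.0
ee_pos: [0.5277, -0.4521, 0.0339]
ee_rot: [3.136, -0.164, 0.002]
contact_force: [-0.5, -0.2, 1.2]
gripper_width: 0.0553
grasp_force: 0.0
time_s: 2.3
ee_pos: [0.5273, -0.4516, 0.0326]
ee_rot: [3.137, -0.164, 0.0]
contact_force: [-0.4, 0.1, -0.3]
gripper_width: 0.0312
grasp_force: 0.0
```

```bash
python3 -m pendant '[0,0,0,0,0,0,0,0,0,0,0,0,0,0,0,0,0,0,0,0,0,0,0,0,0,0,0,0,0,0]'; python3 -m pendant '[0,0,0.2,0,0,0,0,0,0.4,0,0,0,0,0,0.4,0,0,0,0,0,0.2,0,0,0,0,0,0,0,0,0]'
```

```text
time_s: 2.8
ee_pos: [0.5272, -0.4517, 0.0326]
ee_rot: [3.137, -0.164, -0.0]
contact_force: [-0.2, -0.8, 0.1]
gripper_width: 0.0236
grasp_force: 60.0
time_s: 3.3
ee_pos: [0.5287, -0.4527, 0.1564]
ee_rot: [3.134, -0.164, 0.008]
contact_force: [0.7, -0.3, -1.2]
gripper_width: 0.0239
grasp_force: 60.0
```

```bash
python3 -m pendant '[-0.05,0.4,0,0,0,0.0206,-0.05,0.4,0,0,0,0.0206,-0.05,0.4,0,0,0,0.0206,-0.05,0.4,0,0,0,0.0206,-0.05,0.4,0,0,0,0.0204]'; python3 -m pendant '[-0.05,0.4,0,0,0,0,-0.05,0.4,0,0,0,0,-0.06,0.4,0,0,0,0,0,0,0,0,0,0,0,0,0,0,0,0]'
python3 - <<'E'
from h import *
p,d=shot('top','top1');s=bot.get_state();print(s['ee_pos'],s['ee_rot'])
cv2.imwrite('pics/crop1.png',cv2.resize(p[125:255,190:340,::-1],None,fx=4.5,fy=4.5,interpolation=cv2.INTER_CUBIC))
p,d=shot('side','side1')
cv2.imwrite('pics/crop1s.png',cv2.resize(p[130:330,150:400,::-1],None,fx=3,fy=3,interpolation=cv2.INTER_CUBIC))
E
```

```text
time_s: 3.8
ee_pos: [0.501, -0.2497, 0.1508]
ee_rot: [-3.121, -0.347, 0.003]
contact_force: [0.7, 0.3, -1.0]
gripper_width: 0.0236
grasp_force: 60.0
time_s: 4.3
ee_pos: [0.4856, -0.1309, 0.1515]
ee_rot: [-3.122, -0.345, 0.002]
contact_force: [-0.4, -1.3, -0.2]
gripper_width: 0.0233
grasp_force: 60.0
[ 0.48569718 -0.13208022  0.15163778] [-3.12281543e+00 -3.42295515e-01  2.07263610e-03]
```

View pics/crop1s.png

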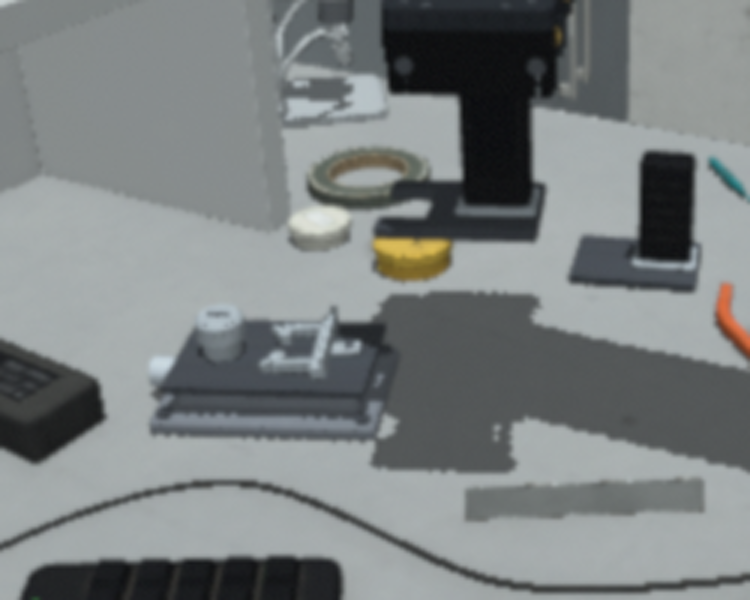

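View pics/crop1.png

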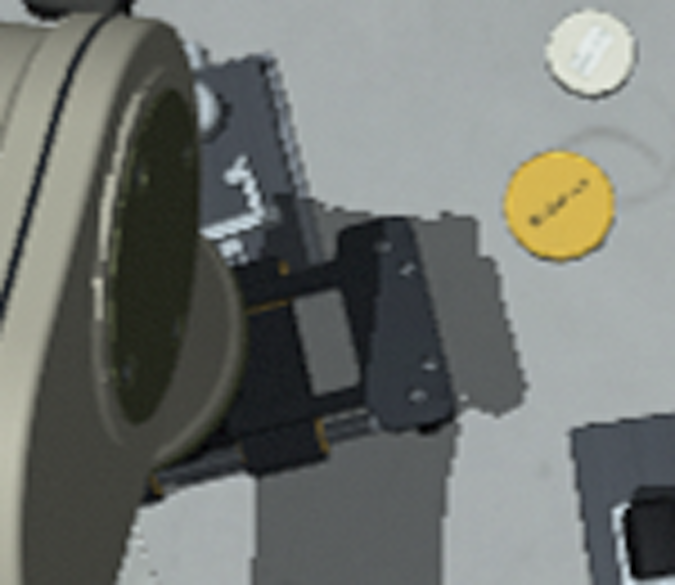

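The side view shows the fork held level behind the ledge, and the clip's tail faces the slot. Next is the descent.

```bash
python3 -m pendant '[0,0,-0.4,0,0,0,0,0,-0.3,0,0,0,0,0,-0.16,0,0,0,0,0,0,0,0,0,0,0,0,0,0,0]'
python3 - <<'E'
from h import *
s=bot.get_state();print(s['ee_pos'],s['contact_force'])
p,d=shot('side','side2')
cv2.imwrite('pics/crop2s.png',cv2.resize(p[180:290,180:340,::-1],None,fx=5,fy=5,interpolation=cv2.INTER_CUBIC))
E
```

```text
time_s: 4.9
ee_pos: [0.4863, -0.1325, 0.0667]
ee_rot: [-3.123, -0.34, 0.001]
contact_force: [-0.4, -1.0, -0.7]
gripper_width: 0.0234
grasp_force: 60.0
[ 0.48631414 -0.13250017  0.06670238] [-0.41380479 -1.00951688 -0.7479969 ]
```

View pics/crop2s.png

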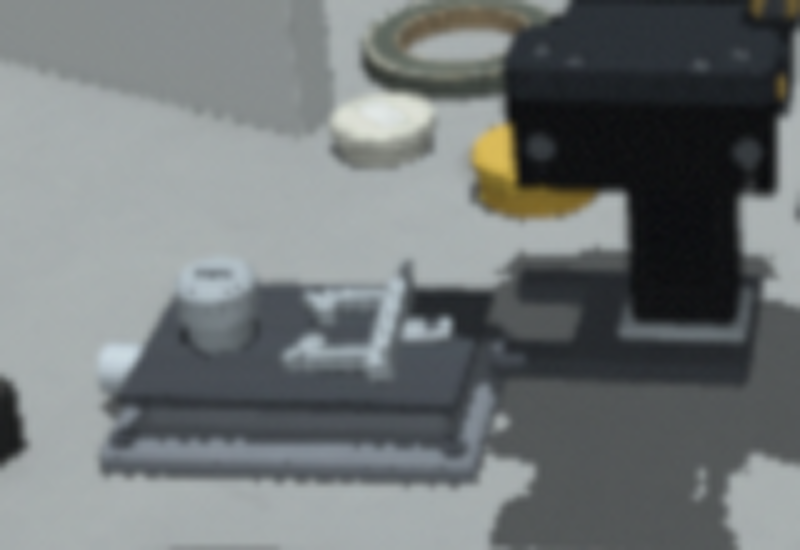

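```bash
python3 -m pendant '[0.12,0.036,0,0,0,0,0.12,0.026,0,0,0,0,0.05,0.011,0,0,0,0,0.05,0.011,0,0,0,0,0,0,0,0,0,0]';python3 -m pendant '[0.03,0.007,0,0,0,0,0.03,0.007,0,0,0,0,0.03,0.007,0,0,0,0,0,0,0,0,0,0]'
python3 - <<'E'
from h import *
s=bot.get_state();print(s['ee_pos'],s['contact_force'])
p,d=shot('side','side3')
cv2.imwrite('pics/crop3s.png',cv2.resize(p[180:290,180:340,::-1],None,fx=5,fy=5,interpolation=cv2.INTER_CUBIC))
E
```

```text
time_s: 5.45
ee_pos: [0.5209, -0.1228, 0.0666]
ee_rot: [-3.123, -0.343, -0.0]
contact_force: [0.3, 0.3, -1.7]
gripper_width: 0.0238
grasp_force: 60.0
time_s: 5.85
ee_pos: [0.5296, -0.121, 0.0666]
ee_rot: [3.123, 0.343, 0.001]
contact_force: [-0.2, 0.0, -0.6]
gripper_width: 0.0237
grasp_force: 60.0
[ 0.52960889 -0.12101918  0.06661613] [-0.15574424  0.01678866 -0.61065741]
```

View pics/crop3s.png

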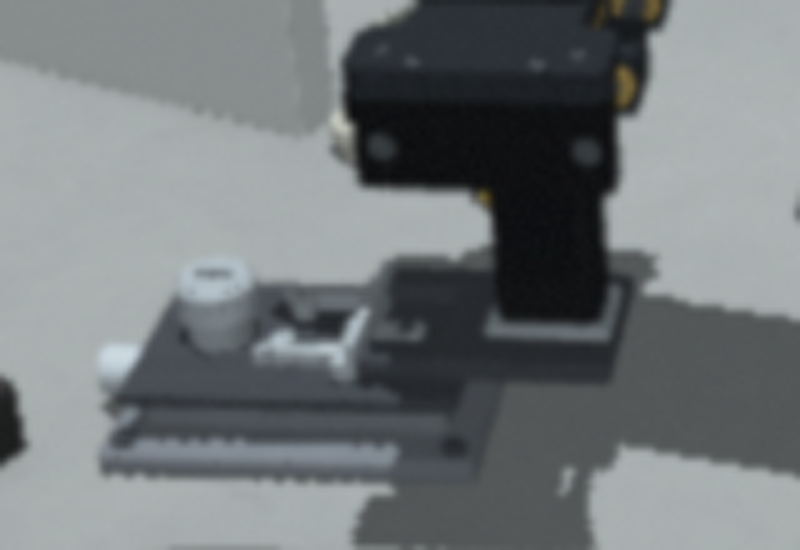

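The clip is bearing on both tines with its tail in the slot, and it has already moved forward. About 33 mm of travel remains.

```bash
python3 -m pendant '[0.05,0.011,0,0,0,0,0.05,0.011,0,0,0,0,0.05,0.011,0,0,0,0]';python3 -m pendant '[0.03,0.0065,0,0,0,0,0.03,0.0065,0,0,0,0,0,0,0,0,0,0]';python3 -m pendant '[0.03,0.0065,0,0,0,0,0.03,0.0065,0,0,0,0,0,0,0,0,0,0]'
```

```text
time_s: 6.2
ee_pos: [0.5447, -0.1177, 0.0666]
ee_rot: [3.123, 0.342, 0.0]
contact_force: [-2.5, 0.2, -1.5]
gripper_width: 0.0236
grasp_force: 60.0
time_s: 6.5
ee_pos: [0.549, -0.1168, 0.0658]
ee_rot: [-3.123, -0.342, 0.005]
contact_force: [-3.2, 0.1, -2.7]
gripper_width: 0.0237
grasp_force: 60.0
time_s: 6.8
ee_pos: [0.5561, -0.1152, 0.0662]
ee_rot: [-3.123, -0.342, 0.001]
contact_force: [-1.6, -0.1, -0.9]
gripper_width: 0.0238
grasp_force: 60.0
```

```bash
python3 -m pendant '[0.03,0.0065,0,0,0,0,0.02,0.0045,0,0,0,0,0,0,0,0,0,0]';python3 -m pendant '[0.02,0.0045,0,0,0,0,0,0,0,0,0,0,0,0,0,0,0,0]'
```

```text
time_s: 7.1
ee_pos: [0.562, -0.1139, 0.0668]
ee_rot: [3.123, 0.343, 0.002]
contact_force: [0.0, 0.3, -1.3]
gripper_width: 0.0239
grasp_force: 60.0
time_s: 7.4
ee_pos: [0.5632, -0.1138, 0.0665]
ee_rot: [3.123, 0.342, -0.0]
contact_force: [-0.5, -0.4, -1.5]
gripper_width: 0.0232
grasp_force: 60.0
```

```bash
python3 -m pendant '[0.02,0.0045,0,0,0,0,0,0,0,0,0,0,0,0,0,0,0,0]';python3 -m pendant '[0.02,0.0045,0,0,0,0,0,0,0,0,0,0,0,0,0,0,0,0]'
python3 - <<'E'
from h import *
s=bot.get_state();print(s['ee_pos'],s['contact_force'])
p,d=shot('side','side4')
cv2.imwrite('pics/crop4s.png',cv2.resize(p[200:280,180:300,::-1],None,fx=6.5,fy=6.5,interpolation=cv2.INTER_CUBIC))
E
```

```text
time_s: 7.7
ee_pos: [0.5636, -0.1138, 0.0659]
ee_rot: [3.123, 0.341, -0.006]
contact_force: [-7.9, -1.5, -0.1]
gripper_width: 0.0238
grasp_force: 60.0
time_s: 8.0
ee_pos: [0.5639, -0.1138, 0.0653]
ee_rot: [3.123, 0.341, -0.012]
contact_force: [-13.1, -2.7, 2.0]
gripper_width: 0.0233
grasp_force: 60.0
[ 0.56385942 -0.1138275   0.06532193] [-13.07801871  -2.71424508   1.9641616 ]
```

View pics/crop4s.png

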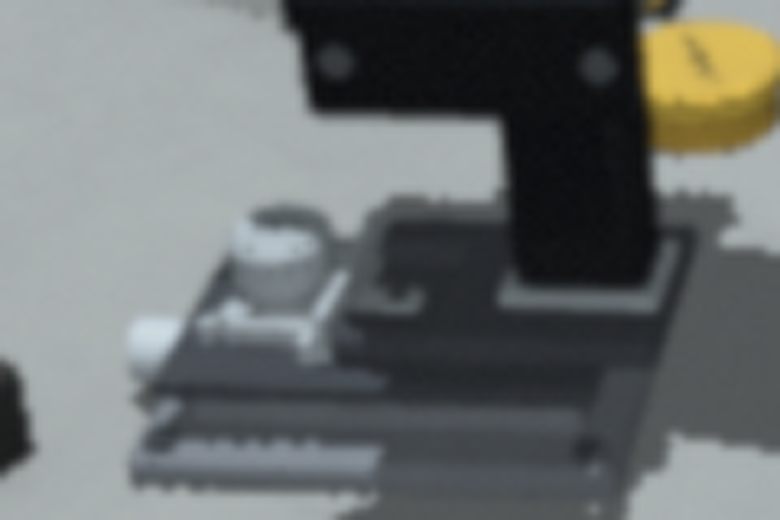

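The force rises to 13 N with no further motion at the home position, and the side view shows the prongs round the pin. I'll back off now.

```bash
python3 -m pendant '[-0.1,-0.022,0,0,0,0,-0.25,-0.055,0,0,0,0,-0.35,-0.077,0,0,0,0,-0.25,-0.055,0,0,0,0,0,0,0,0,0,0]'; python3 -m pendant '[0,0,0.4,0,0,0,0,0,0.4,0,0,0,0,0,0.05,0,0,0,0,0,0,0,0,0]'
python3 - <<'E'
from h import *
s=bot.get_state();print(s['ee_pos'],s['contact_force'])
p,d=shot('side','side5')
cv2.imwrite('pics/crop5s.png',cv2.resize(p[130:290,180:380,::-1],None,fx=3.7,fy=3.7,interpolation=cv2.INTER_CUBIC))
E
```

```text
time_s: 8.55
ee_pos: [0.4695, -0.135, 0.0666]
ee_rot: [3.122, 0.339, -0.001]
contact_force: [-0.0, -0.4, -0.6]
gripper_width: 0.024
grasp_force: 60.0
time_s: 8.95
ee_pos: [0.4736, -0.1337, 0.153]
ee_rot: [3.121, 0.343, 0.006]
contact_force: [-0.8, 1.2, -2.4]
gripper_width: 0.0237
grasp_force: 60.0
[ 0.47359005 -0.13373352  0.1529538 ] [-0.77513037  1.22472367 -2.39293621]
```

View pics/crop5s.png

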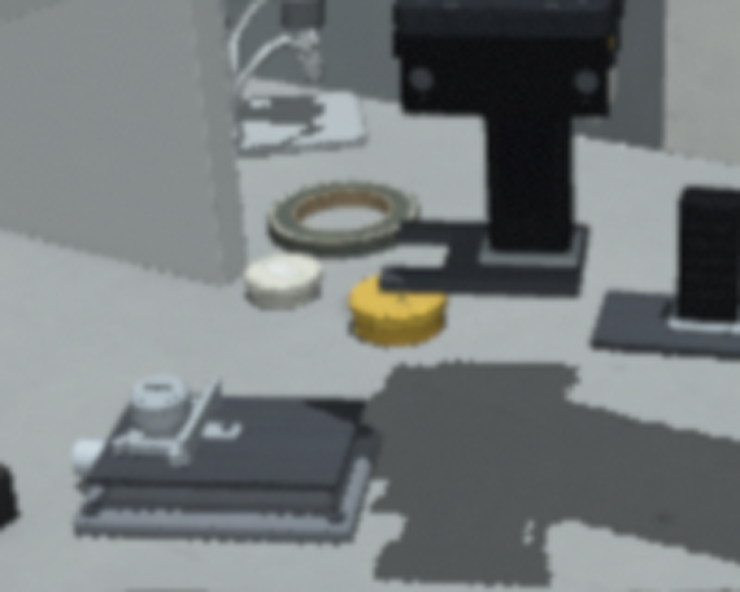

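The clip stays on the pin after the retreat, and the fork is still level. I'm taking it back to its original place.

```bash
python3 -m pendant '[0.07,-0.4,0,0,0,-0.02,0.07,-0.4,0,0,0,-0.02,0.07,-0.4,0,0,0,-0.02,0.07,-0.4,0,0,0,-0.02,0.07,-0.4,0,0,0,-0.02]'; python3 -m pendant '[0.07,-0.4,0,0,0,0,0.07,-0.4,0,0,0,0,0.07,-0.4,0,0,0,0,0,0,0,0,0,0,0,0,0,0,0,0]';python3 -m pendant '[0,0,-0.4,0,0,0,0,0,-0.4,0,0,0,0,0,-0.3,0,0,0,0,0,0,0,0,0,0,0,0,0,0,0]'
```

```text
time_s: 9.5
ee_pos: [0.5068, -0.3348, 0.1493]
ee_rot: [-3.137, 0.154, 0.004]
contact_force: [-0.1, -0.1, -1.1]
gripper_width: 0.0238
grasp_force: 60.0
time_s: 10.0
ee_pos: [0.5274, -0.4538, 0.1485]
ee_rot: [-3.136, 0.152, 0.005]
contact_force: [0.8, 0.1, -1.6]
gripper_width: 0.0237
grasp_force: 60.0
time_s: 10.5
ee_pos: [0.5286, -0.4526, 0.0418]
ee_rot: [-3.137, 0.148, 0.001]
contact_force: [-0.0, 0.0, 0.2]
gripper_width: 0.0239
grasp_force: 60.0
```

```bash
python3 -m pendant '[0,0,-0.05,0,0,0,0,0,-0.02,0,0,0,0,0,0,0,0,0]';python3 -m pendant '[0,0,-0.02,0,0,0,0,0,0,0,0,0,0,0,0,0,0,0]'
```

```text
time_s: 10.8
ee_pos: [0.5285, -0.4538, 0.0353]
ee_rot: [3.137, -0.15, 0.001]
contact_force: [-0.6, -0.3, -1.5]
gripper_width: 0.0238
grasp_force: 60.0
time_s: 11.1
ee_pos: [0.5283, -0.4537, 0.0327]
ee_rot: [3.138, -0.15, 0.0]
contact_force: [-0.0, -0.0, -0.1]
gripper_width: 0.0233
grasp_force: 60.0
```

```bash
python3 -m pendant '[0,0,-0.01,0,0,0,0,0,0,0,0,0,0,0,0,0,0,0]';python3 -m pendant '[0,0,0,0,0,0,0,0,0,0,0,0,0,0,0,0,0,0,0,0,0,0,0,0,0,0,0,0,0,0]' 1; python3 -m pendant '[0,0,0,0,0,0,0,0,0,0,0,0,0,0,0,0,0,0,0,0,0,0,0,0,0,0,0,0,0,0]'; python3 -m pendant '[0,0,0.2,0,0,0,0,0,0.4,0,0,0,0,0,0.4,0,0,0,0,0,0.4,0,0,0,0,0,0.2,0,0,0]'; python3 -m pendant '[0,-0.4,0,0,0,0,0,-0.4,0,0,0,0,0,-0.4,0,0,0,0,0,0,0,0,0,0,0,0,0,0,0,0]'
python3 - <<'E'
from h import *
p,d=shot('side','side6'); q,_=shot('top','top6')
c=np.hstack([cv2.resize(p[130:300,180:420],(400,283)),cv2.resize(q[120:280,205:430],(398,283))])
cv2.imwrite('pics/crop6.png',c[:,:,::-1])
E
```

```text
time_s: 11.4
ee_pos: [0.5284, -0.4538, 0.0326]
ee_rot: [3.138, -0.15, 0.0]
contact_force: [-3.5, 1.4, 5.9]
gripper_width: 0.0238
grasp_force: 60.0
time_s: 11.9
ee_pos: [0.5283, -0.4537, 0.0315]
ee_rot: [3.138, -0.15, -0.0]
contact_force: [-0.2, 0.6, -0.1]
gripper_width: 0.0563
grasp_force: 0.0
time_s: 12.4
ee_pos: [0.5283, -0.4538, 0.0316]
ee_rot: [3.138, -0.15, 0.0]
contact_force: [-0.1, 0.4, -0.1]
gripper_width: 0.0861
grasp_force: 0.0
time_s: 12.9
ee_pos: [0.5293, -0.4545, 0.1961]
ee_rot: [3.135, -0.15, 0.007]
contact_force: [-0.4, -0.5, -0.3]
gripper_width: 0.0868
grasp_force: 0.0
time_s: 13.4
ee_pos: [0.5277, -0.5743, 0.1904]
ee_rot: [-3.137, 0.152, 0.001]
contact_force: [0.2, -0.1, -0.5]
gripper_width: 0.0872
grasp_force: 0.0
```

View pics/crop6.png

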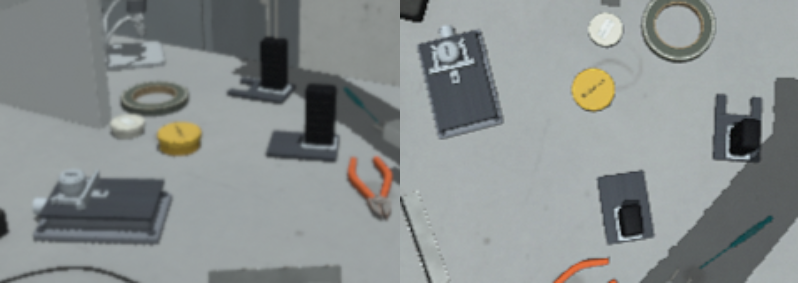

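The clip sits home on the pin, the fork stands upright on the desk at about (740,128), and the plain pusher hasn't moved.

```bash
python3 -c "
from rig import bot
print(bot.sign_off())"
```

```text
the job is handed in; nothing more can be done
None
```

I pushed the clip onto the pin with the forked pusher until it stopped hard at the home position. I then stood the pusher back on the desk, released it, and handed the job in at about 13.5 s; the hand-in returned no verdict.

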